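# Roll two support bars onto the bending lines

## Task

Set up the two round steel support bars for a bending job: with the fingertips push the top of each lying bar sideways so that it rolls over the leather pad, in as many strokes as you need, and leave one bar lying still along each of the two dark lines, centred over its line. Push gently, do not pinch, lift or pick up anything, and leave the steel doming block and everything else on the bench where it is.

Things in the scene. Friction and masses are not known exactly. Their poses are not given: they have to be found in the camera images.
- pad: Tan leather bench pad fixed to the bench, 210 mm (its x) by 440 mm (its y) by 6 mm thick; origin at the centre of its underside, z up, so its top is 6 mm above the bench. Its yaw varies by some 20 degrees. Two straight dark ink lines, 4 mm wide and 196 mm long, cross it parallel to its x axis, 75 mm to either side of its middle. Either bar may go on either line.
- line_a (a point): Middle of the line on the pad's +y half, on the pad's top face; x runs along the line, y across it, z up.
- line_b (a point): Middle of the line on the pad's -y half, on the pad's top face; x runs along the line, y across it, z up.
- bar_1: Polished round steel bar lying on the pad, 28 mm across, 120 mm long, 0.55 kg. Origin at its centre (14 mm above the pad), x along its axis. Starts 60 to 100 mm from its line, within 4 degrees. A fingertip resting on its top with 3 to 6 N and moved sideways rolls it without slip; the bar goes half as far as the finger and stops with it. Pushed from behind it jams unless the tip is below its axis.
- bar_2: Polished round steel bar lying on the pad, 28 mm across, 120 mm long, 0.55 kg. Origin at its centre (14 mm above the pad), x along its axis. Starts 60 to 100 mm from its line, within 4 degrees. A fingertip resting on its top with 3 to 6 N and moved sideways rolls it without slip; the bar goes half as far as the finger and stops with it. Pushed from behind it jams unless the tip is below its axis.
- block: Steel doming block, a cube of 40 mm with round dimples, loose on the pad, 0.48 kg. It and the two bars start in a row along the pad's y, one beyond each line and one between the lines, in any order. Origin at the centre of its underside. Not to be moved.
- jar: Small closed glass jar, 42 mm in diameter, 52 mm high, on the bench beyond the pad's far edge. Origin at its underside. Bystander.
- punch: Small brass punch standing upright, foot 32 mm in diameter, 56 mm high, on the bench beyond the pad's far edge. Origin at its underside. Bystander.
- collar: Brass collar lying flat, 40 mm outside, 26 mm inside diameter, 18 mm high, on the bench beyond the pad's far edge. Origin at its underside. Bystander.
- mallet: Hammer with wooden handle, 220 mm long, lying on the bench left of the pad. Origin under its middle, x along the handle to the head. Bystander.
- graver: Hand tool with dark wooden handle and steel blade, 160 mm long, lying on the bench right of the pad. Origin under its middle, x along it to the tip. Bystander.
Mind the look-alikes: they are no part of the job. What is shaped like the bar_1 but green or pink is not meant.

How it is judged:
By the outcome, as a careful person would: the job done as asked, in the order asked, and still so for the second after the job is handed in, with the robot touching nothing.
It also fails if it takes over 72 s, if anything falls off the work surface, if the arm or the gripper's body presses on something with over 40 N, if the wrist force passes 120 N, or if a joint passes its speed limit or range.

## Robot

A 6-joint arm with a two-finger parallel gripper is mounted at the origin on the work surface. World frame = base frame: x ahead of the robot, y to its left, z up, the work surface at z = 0. Lengths are in mm, angles in rad, forces in N, time in s.
With the tool pointing down it reaches from about 350 to 925 mm from the base axis. Payload 6.4 kg.
Tool frame: the origin (TCP) lies at the very end of the fingers, on their centre line; the grasp point (between the pads) lies 19 mm behind it (robot.pinch_z is the distance from the TCP to the grasp point, in mm); z points along the fingers, y is the line along which they close (so a half turn about z gives the same grasp; the last joint's range is limited). The gripper opens to 85 mm and grips with 20 to 120 N. Pads are 22 mm wide; open, the fingers measure 114 mm over their backs; the gripper's body (76 mm by 85 mm) begins 54 mm behind the grasp point. The pads swing forward as they close: fully open they stand 13 mm farther back than shut.
Start: joints at [-1.431, 0.245, 1.558, -0, 1.339, -0.174], TCP at [200.644, -618.269, 231.29] pointing down, gripper open.
Joint ranges: [-3.13, 3.13], [-1.02, 2.26], [0.13, 2.54], [-0.95, 4.09], [0.21, 2.88], [-2.74, 2.74]. Speed limits (rad/s): [2.57, 2.57, 3.14, 3.14, 3.14, 3.14].

## Interface

Orientations are given as a rotation vector (axis times angle).
In Python, from rig import robot gives the robot as it stands.
- The arm moves only by the tool apply_moves, never from a script. Its argument "plan" is a list of rows, each a list of 7 numbers: the turn, a rotation vector about the tool's x, y, z as a fraction of full scale, then the shift along the tool's x, y, z as a fraction of full scale, then the opening, from 0 (shut) to 1 (fully open). A call has 1 to 8 rows; each row shifts and turns the commanded pose from where the row before left it, along the tool's axes as they then stand; what a row does not reach is not made up. Full scale, the value 1, is 5 cm for a shift and 4 degrees for a turn. A row lasts 1/8 s, in which the tool goes at most 62.5 mm and 10.7 degrees, less where a joint would pass 70% of its speed; a pose out of reach is approached as far as the arm can. A call with a number of a shift or a turn outside -1 to 1 is refused whole. A call with a gripper value outside its range is refused whole. The fingers move at their own pace and stop on an object; "force" is the grip in N (left out, the last holds). Time passes only in rows, so rows that do not move let the fingers close. It gives the time, the measured TCP pose, the force, the opening and the grip force at its end, in the units of the state.
- robot.get_state(): the state, without advancing time (a new reading comes with each control period).
- robot.capture(name): name is "side" or "top" or "wrist"; returns the picture (480x640x3 uint8, red, green, blue); there is no depth.
- robot.camera_params(name): a dict with "fx", "fy", "cx", "cy" (pixels), "dist" ([k1, k2, p1, p2, k3] as OpenCV has them; the pictures are not rectified), "world_from_camera" (4x4, takes a point from camera to world coordinates). Camera axes: x right, y up, looking along -z (the intrinsics and any distortion apply to the point x, -y, -z); pixel columns grow to the right and rows downward; lengths in mm; the calibration is good to about 2 mm. A picture is of the moment at which its call begins: read the wrist's pose just before it. camera_params takes no time and is no camera call; for the wrist camera it gives the pose at the moment of the call.
- robot.sign_off(): hands the job in; it is judged then, once.
The state is a dict: "time": time; "qpos": joint angles; "dq": joint speeds; "effort": joint torques, N m; "tool_pos": TCP position; "tcp_rot": TCP orientation; "ft_force": force on the tool from outside, world axes, zero at the start; "moment": the same for the moment, N m; "finger_gap": finger opening in mm; "grasp_force": force on a finger pad.
Only numpy, scipy, OpenCV 4.12 (cv2) and the standard library are available. Lean on these libraries where they do the work, as an engineer would, in place of code of your own. Each camera call takes 0.05 s, during which the arm holds its last target. There are 200 camera calls.

## Working session

There is one attempt and no reset: what is moved stays moved. The work goes in short steps, Python scripts to look and compute and a tool call to move; the robot and the scene stay as the last step left them, time stands still between calls to the robot, and variables do not carry over. Pictures are saved under pics/ and viewed, at most 10 in all, crops included, and the job is handed in when it is done.

Besides the shell and the picture viewer there is one more tool, called after "Call:" as a command line: name --pt "numbers of a row" for each row, then --argument value for the rest. apply_moves: Moves the arm, as the interface text tells. Shift numbers are shares of 5 cm and turn numbers shares of 4 degrees, none past 1 either way. Its arguments: {"type":"object","properties":{"plan":{"type":"array"},"force":{"type":"number"}},"required":["plan"]}

```bash
mkdir -p pics; ls
python3 - <<'E'
from rig import robot
import cv2
s=robot.get_state();print({k:s[k] for k in("time","tool_pos","tcp_rot","ft_force","finger_gap")})
for n in("top","side"):
    cv2.imwrite(f"pics/{n}0.png",robot.capture(n)[:,:,::-1]);p=robot.camera_params(n);print(n,p)
E
```

```text
pics
{'time': 0.0, 'tool_pos': array([ 200.59307925, -617.66491641,  230.14824764]), 'tcp_rot': array([-3.10101345e+00, -4.90627783e-01, -9.27609265e-05]), 'ft_force': array([ 0.25784703,  0.37780984, -0.05004621]), 'finger_gap': 85.36232411523814}
top {'fx': 473.18068503362923, 'fy': 473.18068503362923, 'cx': 321.5016464385841, 'cy': 248.1079422984716, 'dist': array([-0.10243352,  0.        ,  0.        ,  0.        ,  0.        ]), 'world_from_camera': array([[ 1.21072752e-02,  9.92045266e-01, -1.25298061e-01,
         3.35493239e+02],
       [-9.99908130e-01,  1.27753802e-02,  4.52993841e-03,
         1.73996350e+00],
       [ 6.09463433e-03,  1.25231705e-01,  9.92108802e-01,
         1.26691121e+03],
       [ 0.00000000e+00,  0.00000000e+00,  0.00000000e+00,
         1.00000000e+00]])}
side {'fx': 471.09403978595697, 'fy': 471.09403978595697, 'cx': 320.87040506749094, 'cy': 236.5392682623518, 'dist': array([-0.03211145,  0.        ,  0.        ,  0.        ,  0.        ]), 'world_from_camera': array([[-9.88627610e-01,  1.11189292e-01, -1.01254090e-01,
         4.07858374e+02],
       [-1.50383815e-01, -7.32733288e-01,  6.63691673e-01,
         7.26699900e+02],
       [-3.96835493e-04,  6.71370888e-01,  7.41121429e-01,
         8.60352419e+02],
       [ 0.00000000e+00,  0.00000000e+00,  0.00000000e+00,
         1.00000000e+00]])}
```

View pics/top0.png

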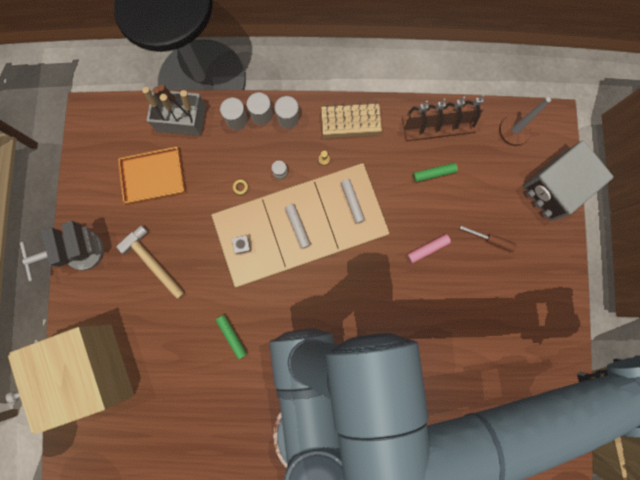

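The top view shows two grey bars at (298,226) and (352,201), with the block at (241,244). The dark lines run through about (274,233) and (327,215). Possible mix-ups are green (436,172), green (231,337) and pink (430,249). I choose the two grey bars on the pad and will check them in a crop.

```bash
cat > h.py <<'E'
import numpy as np, cv2
from rig import robot
def ray(n,px,z,p=None):
    p=p or robot.camera_params(n)
    K=np.array([[p['fx'],0,p['cx']],[0,p['fy'],p['cy']],[0,0,1]])
    u=cv2.undistortPoints(np.array(px,float).reshape(-1,1,2),K,p['dist'])[:,0]
    M=p['world_from_camera']; d=np.c_[u[:,0],-u[:,1],-np.ones(len(u))]@M[:3,:3].T
    o=M[:3,3]; return o+d*((z-o[2])/d[:,2])[:,None]
def proj(n,X,p=None):
    p=p or robot.camera_params(n)
    K=np.array([[p['fx'],0,p['cx']],[0,p['fy'],p['cy']],[0,0,1]])
    M=p['world_from_camera']; c=(np.atleast_2d(X)-M[:3,3])@M[:3,:3]
    return cv2.projectPoints((c*[1,-1,-1]).reshape(-1,1,3),np.zeros(3),np.zeros(3),K,p['dist'])[0][:,0]
E
python3 - <<'E'
from h import *
for n,b in(("top",(205,155,190,140)),):
    im=cv2.imread(f"pics/{n}0.png");x,y,w,h=b
    cv2.imwrite("pics/topc.png",cv2.resize(im[y:y+h,x:x+w],None,fx=4,fy=4,interpolation=cv2.INTER_CUBIC))
    hsv=cv2.cvtColor(im,cv2.COLOR_BGR2HSV)
    m=((hsv[...,0]>10)&(hsv[...,0]<25)&(hsv[...,2]>150)).astype(np.uint8)
    m[:y]=0;m[y+h:]=0;m[:,:x]=0;m[:,x+w:]=0
    m=cv2.morphologyEx(m,cv2.MORPH_OPEN,np.ones((3,3)))
    pts=np.argwhere(m)[:,::-1]
    hull=cv2.convexHull(pts.astype(np.int32))
    r=cv2.minAreaRect(ray(n,hull[:,0],6)[:,:2].astype(np.float32));print("pad",r)
    g=((hsv[...,1]<50)&(hsv[...,2]>90)).astype(np.uint8)
    inside=np.zeros_like(g);cv2.fillConvexPoly(inside,hull,1);g&=inside
    k,l,st,c=cv2.connectedComponentsWithStats(g)
    for i in range(1,k):
        if st[i,4]>40:
            q=np.argwhere(l==i)[:,::-1];w_=ray(n,q,20)[:,:2]
            print(st[i],c[i],w_.mean(0),cv2.minAreaRect(w_.astype(np.float32)))
E
```

```text
pad ((599.4302978515625, 69.95411682128906), (294.8922119140625, 442.2886962890625), 19.989614486694336)
[272 161  15  17 208] [279.13942308 168.95192308] [708.68365997 113.99358784] ((708.5938110351562, 114.40019226074219), (45.33567428588867, 38.2075080871582), 1.377418875694275)
[341 179  23  44 405] [352.20493827 200.56049383] [623.32885244 -85.10711228] ((623.6092529296875, -85.20663452148438), (121.31004333496094, 25.170759201049805), 20.439626693725586)
[286 204  24  44 415] [297.08433735 225.68433735] [552.64832711  62.08220907] ((553.4194946289062, 62.33089828491211), (121.4334487915039, 25.0554256439209), 23.2073917388916)
[232 235  18  18 251] [240.58167331 244.05577689] [501.09131846 211.76455309] ((501.2939453125, 211.88409423828125), (42.87749099731445, 42.44432830810547), 12.128734588623047)
```

View pics/topc.png

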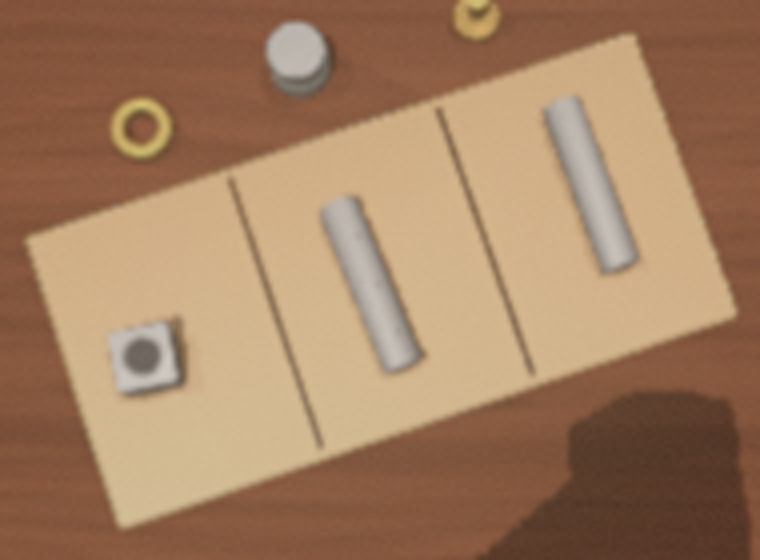

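View pics/side0.png

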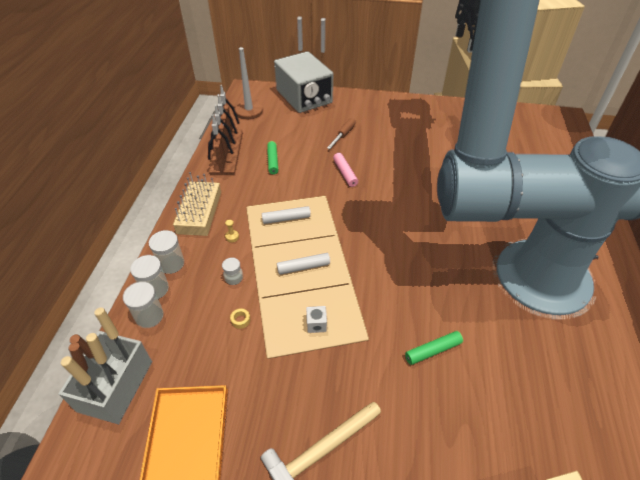

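The crop shows two polished grey bars, one in the middle at crop (372,285) and one on the right at (592,185). The dark lines run (232,180)-(320,447) and (440,110)-(533,374), and the block is at (145,355). Both bars therefore roll toward +y, and the side view agrees.

```bash
cat >> h.py <<'E'
from scipy.spatial.transform import Rotation as R
def tool():
    s=robot.get_state(); return s,R.from_rotvec(s['tcp_rot']).as_matrix(),s['tool_pos']
E
python3 - <<'E'
from h import *
off=lambda a:np.array(a)/4+[205,155]-.375
for nm,a in(("la",[(232,180),(320,447)]),("lb",[(440,110),(533,374)])):
    w=ray("top",off(a),6)[:,:2];d=w[0]-w[1];print(nm,w.mean(0),np.linalg.norm(d),np.degrees(np.arctan2(d[1],d[0])))
s,M,p=tool();print(M.round(3),p)
for t in((623,-85),(552,62)): print(M.T@(np.array([*t,150])-p))
W=robot.camera_params("wrist");print(W)
print((M.T@(W['world_from_camera'][:3,3]-p)),M.T@W['world_from_camera'][:3,:3])
cv2.imwrite("pics/w0.png",robot.capture("wrist")[:,:,::-1])
E
```

```text
la [535.07093778 126.04317091] 192.6396668338799 19.445035956979613
lb [585.96795864 -15.49097179] 192.72035006156653 19.721547388006783
[[ 0.951  0.309 -0.   ]
 [ 0.309 -0.951  0.002]
 [ 0.    -0.002 -1.   ]] [ 200.56153971 -617.76046605  230.28050036]
[ 566.23919767 -376.20672279   81.08389729]
[ 544.08266985 -537.94421334   81.35301477]
{'fx': 336.65774922473594, 'fy': 336.65774922473594, 'cx': 317.53894369082633, 'cy': 242.74312437239817, 'dist': array([-0.01839228,  0.        ,  0.        ,  0.        ,  0.        ]), 'world_from_camera': array([[ 3.08715969e-01,  9.05935976e-01,  2.89783469e-01,
         2.75042676e+02],
       [-9.51152395e-01,  2.94644341e-01,  9.21620003e-02,
        -5.93378558e+02],
       [-1.89018760e-03, -3.04080122e-01,  9.52644586e-01,
         3.73675228e+02],
       [ 0.00000000e+00,  0.00000000e+00,  0.00000000e+00,
         1.00000000e+00]])}
[  78.41127892   -0.44445699 -143.37168091] [[ 3.60384828e-05  9.52558956e-01  3.04354125e-01]
 [ 9.99999982e-01 -9.12336640e-05  1.67130843e-04]
 [ 1.86969323e-04  3.04354114e-01 -9.52558942e-01]]
```

View pics/w0.png

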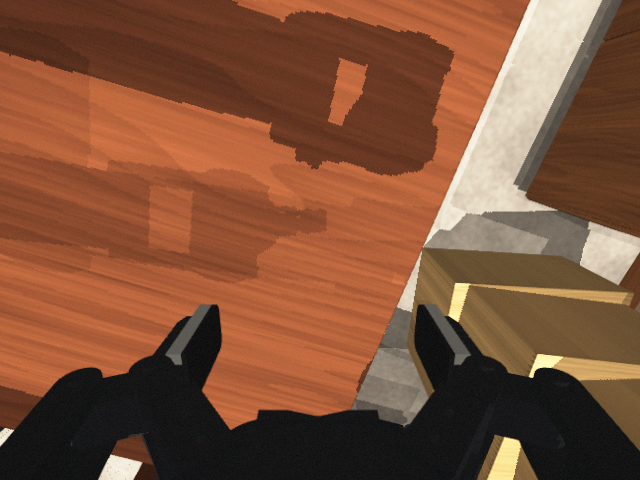

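The wrist view shows the open fingers at about (195,340) and (445,340), with tool +x pointing up in the picture. Tool x is already nearly parallel to the lines. Next I go above the outer bar with the fingers shut.

Call:
apply_moves --pt "0 0 0 0.9 -0.6 0 0" --pt "0 0 0 0.9 -0.6 0 0" --pt "0 0 0 0.9 -0.6 0 0" --pt "0 0 0 0.9 -0.6 0 0" --pt "0 0 0 0.9 -0.6 0 0" --pt "0 0 0 0.9 -0.6 0 0" --pt "0 0 0 0.9 -0.6 0 0" --pt "0 0 0 0.9 -0.6 0 0" --force 20

```text
time: 1.15
tool_pos: [469.7, -277.3, 231.1]
tcp_rot: [-3.103, -0.491, 0.0]
ft_force: [0.7, -0.4, -0.0]
finger_gap: -0.1
grasp_force: 0.0
```

Call:
apply_moves --pt "0 0 0.4 0.9 -0.6 0 0" --pt "0 0 0 0.9 -0.6 0 0" --pt "0 0 0 0.9 -0.6 0 0" --pt "0 0 0 0.6 -0.6 0 0" --pt "0 0 0 0 0 0.5 0" --pt "0 0 0 0 0 0 0" --pt "0 0 0 0 0 0 0"

```text
time: 2.02
tool_pos: [592.3, -116.7, 206.8]
tcp_rot: [3.11, 0.446, 0.0]
ft_force: [-0.4, -0.4, 1.0]
finger_gap: 0.0
grasp_force: 0.0
```

Run:
```python
from h import *
cv2.imwrite("pics/w1.png",robot.capture("wrist")[:,:,::-1])
```

```text
(no output)
```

View pics/w1.png

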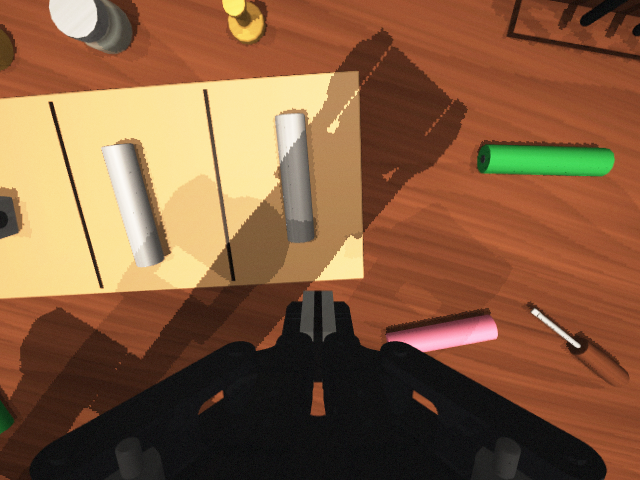

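The wrist view shows the outer bar at (296,177), its line at (219,185), the middle bar at (135,205) and its line at (76,195). The shut tips at (318,293) are about 15 mm wide along tool y, so I will roll in short strokes of about 24 mm of finger travel.

```bash
cat >> h.py <<'E'
def axisline(c,z,p):
    "mask pixels -> middle and yaw of its long axis on the plane z (world)"
    w=ray("wrist",c,z,p)[:,:2].astype(np.float32)
    (x,y),(a,b),_=cv2.minAreaRect(w); m=w.mean(0)
    vx,vy,_,_=cv2.fitLine(w,cv2.DIST_L2,0,.01,.01).ravel()
    if vx<0: vx,vy=-vx,-vy
    return np.array([x,y]),m,np.degrees(np.arctan2(vy,vx)),max(a,b),min(a,b)
def measure(save=None):
    s,M,t=tool(); p=robot.camera_params("wrist"); im=robot.capture("wrist")[:,:,::-1].copy()
    if save: cv2.imwrite(save,im)
    hsv=cv2.cvtColor(im,cv2.COLOR_BGR2HSV); out={}
    print("t",round(s['time'],2),"tcp",t.round(1),"yaw",round(np.degrees(np.arctan2(M[1,0],M[0,0])),2),"F",s['ft_force'].round(1))
    pad=((hsv[...,0]>13)&(hsv[...,0]<30)&(hsv[...,1]>70)&(hsv[...,2]>75)).astype(np.uint8)
    bar=((hsv[...,1]<60)&(hsv[...,2]>70)).astype(np.uint8); dark=(hsv[...,2]<62).astype(np.uint8)
    for nm,m,z,lo in(("bar",bar,20,(100,135,18,34)),("line",dark,6,(90,200,1,14))):
        k,l,st,_=cv2.connectedComponentsWithStats(cv2.morphologyEx(m,cv2.MORPH_CLOSE,np.ones((3,3))))
        for i in range(1,k):
            if st[i,4]<250: continue
            e=axisline(np.argwhere(l==i)[:,::-1],z,p)
            if lo[0]<e[3]<lo[1] and lo[2]<e[4]<lo[3]:
                print(nm,"rect",e[0].round(1),"mean",e[1].round(1),"yaw",round(e[2],2),"len",round(e[3],1),round(e[4],1),"tool",(M.T[:2,:2]@(e[0]-t[:2])).round(1))
                out.setdefault(nm,[]).append(e)
    n=lambda a:np.array([-np.sin(np.radians(a)),np.cos(np.radians(a))])
    for b in out.get("bar",[]):
        for q in out.get("line",[]): print("  bar",b[0].round(0),"line",q[0].round(0),"across",round(float(n(q[2])@(b[0]-q[0])),2),"mean",round(float(n(q[2])@(b[1]-q[1])),2),"dyaw",round(b[2]-q[2],2))
    return out
E
python3 -c "
from h import *
measure()"
```

```text
t 2.08 tcp [ 592.5 -116.9  207.2] yaw 16.33 F [ 0.6 -0.5  0.6]
bar rect [620.5 -85.3] mean [624.1 -83.9] yaw 20.44 len 124.3 27.3 tool [ 35.8 -22.5]
bar rect [549.5  62.6] mean [553.1  64.3] yaw 22.86 len 124.1 31.6 tool [   9.3 -184.4]
line rect [534.2 127.7] mean [543.1 130.9] yaw 19.93 len 193.9 3.4 tool [  12.8 -251.2]
line rect [ 508.2 -281.9] mean [ 508.6 -283.5] yaw -61.5 len 115.2 7.5 tool [-127.3  134.6]
  bar [621. -85.] line [534. 128.] across -229.65 mean -229.61 dyaw 0.51
  bar [621. -85.] line [ 508. -282.] across 192.49 mean 196.7 dyaw 81.94
  bar [550.  63.] line [534. 128.] across -66.45 mean -66.01 dyaw 2.93
  bar [550.  63.] line [ 508. -282.] across 200.68 mean 205.07 dyaw 84.37
```

Call:
apply_moves --pt "0 0 -1 0 0 0 0" --pt "0 0 0 0.77 -0.28 0.6 0" --pt "0 0 0 0 0 1 0" --pt "0 0 0 0 0 1 0" --pt "0 0 0 0 0 0.6 0" --pt "0 0 0 0 0 0 0" --pt "0 0 0 0 0 0 0"

```text
time: 3.0
tool_pos: [624.9, -90.6, 48.5]
tcp_rot: [3.091, 0.555, 0.005]
ft_force: [0.2, -0.7, 0.5]
finger_gap: -0.1
grasp_force: 0.0
```

```bash
python3 -c "
from h import *
measure('pics/w2.png')"
```

```text
t 3.0 tcp [624.9 -90.6  48.5] yaw 20.35 F [ 0.2 -0.7  0.5]
line rect [535.5  53.6] mean [527.8  48.9] yaw 22.2 len 103.1 6.9 tool [ -33.8 -166.3]
```

View pics/w2.png

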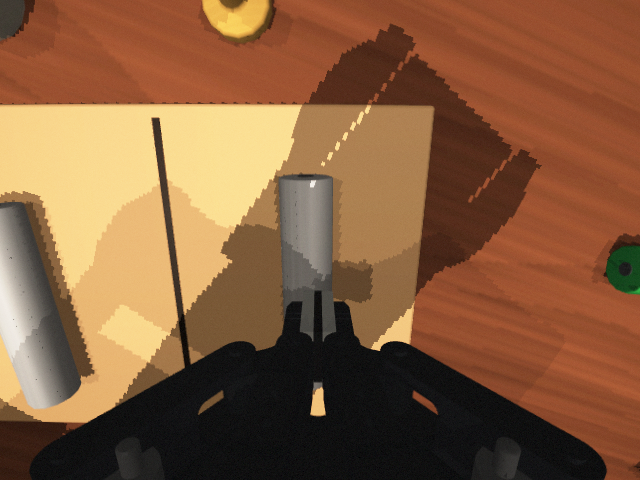

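The tips sit above the outer bar and about 12 px (6 mm) to the right of its axis at x≈306, which is the start I wanted. Next I lower slowly and watch the force.

Call:
apply_moves --pt "0 0 0 0 0 0.2 0" --pt "0 0 0 0 0 0.04 0" --pt "0 0 0 0 0 0 0"

```text
time: 3.42
tool_pos: [623.5, -89.7, 34.3]
tcp_rot: [-3.092, -0.556, -0.0]
ft_force: [-0.2, -0.4, 0.5]
finger_gap: 0.1
grasp_force: 0.0
```

Call:
apply_moves --pt "0 0 0 0 0 0.02 0" --pt "0 0 0 0 0 0 0"

```text
time: 3.68
tool_pos: [623.8, -90.0, 34.0]
tcp_rot: [3.091, 0.556, 0.001]
ft_force: [-0.9, -0.7, 4.5]
finger_gap: -0.0
grasp_force: 2.2
```

Call:
apply_moves --pt "0 0 0 0 0 0.02 0" --pt "0 0 0 0 0 0 0"

```text
time: 3.92
tool_pos: [624.0, -90.5, 33.9]
tcp_rot: [3.091, 0.556, 0.0]
ft_force: [-3.7, -1.2, 9.3]
finger_gap: 0.1
grasp_force: 4.7
```

Stiffness is about 5 N per mm. I back off 1 mm to about 4.5 N and make the first stroke.

Call:
apply_moves --pt "0 0 0 0 0 -0.02 0" --pt "0 0 0 0 -0.08 0 0" --pt "0 0 0 0 -0.1 0 0" --pt "0 0 0 0 -0.1 0 0" --pt "0 0 0 0 -0.1 0 0" --pt "0 0 0 0 -0.06 0 0" --pt "0 0 0 0 0 0 0"

```text
time: 4.8
tool_pos: [616.0, -68.8, 33.8]
tcp_rot: [3.092, 0.556, 0.001]
ft_force: [-2.3, -0.3, 6.8]
finger_gap: -0.2
grasp_force: 3.0
```

```bash
python3 -c "
from h import *
measure('pics/w3.png')"
```

```text
t 4.8 tcp [616.  -68.8  33.8] yaw 20.4 F [-2.3 -0.3  6.8]
line rect [544.7  58. ] mean [538.   53.9] yaw 21.52 len 131.9 9.0 tool [ -22.6 -143.6]
```

View pics/w3.png

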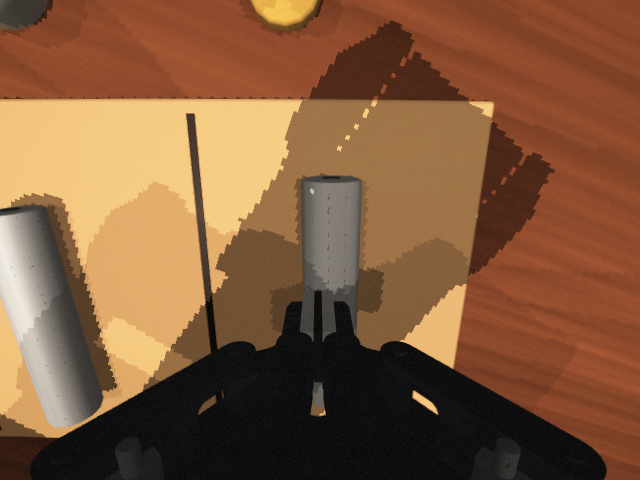

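The bar rolled with the finger. It is centred at x≈331, now about 6 mm to the right of the tips at 318, and its line is at x≈200. I repeat the stroke as one cycle, pressing slightly lighter.

Call:
apply_moves --pt "0 0 0 0 0 -0.08 0" --pt "0 0 0 0 0.24 0 0" --pt "0 0 0 0 0 0.074 0" --pt "0 0 0 0 -0.1 0 0" --pt "0 0 0 0 -0.14 0 0" --pt "0 0 0 0 -0.14 0 0" --pt "0 0 0 0 -0.1 0 0" --pt "0 0 0 0 0 0 0"

```text
time: 5.85
tool_pos: [611.6, -57.0, 33.9]
tcp_rot: [-3.092, -0.557, -0.0]
ft_force: [-0.9, 0.8, 4.8]
finger_gap: 0.0
grasp_force: 2.6
```

Call:
apply_moves --pt "0 0 0 0 0 -0.08 0" --pt "0 0 0 0 0.24 0 0" --pt "0 0 0 0 0 0.08 0" --pt "0 0 0 0 -0.1 0 0" --pt "0 0 0 0 -0.14 0 0" --pt "0 0 0 0 -0.14 0 0" --pt "0 0 0 0 -0.1 0 0" --pt "0 0 0 0 0 0 0"

```text
time: 6.85
tool_pos: [607.4, -46.0, 33.9]
tcp_rot: [-3.092, -0.557, -0.0]
ft_force: [-0.5, -0.4, 5.1]
finger_gap: -0.0
grasp_force: 2.6
```

```bash
cat >> h.py <<'E'
def near(save=None):
    "low view: column of bar axis and finger at a row, bar position in tool y"
    s,M,t=tool(); p=robot.camera_params("wrist"); im=robot.capture("wrist")[:,:,::-1].copy()
    if save: cv2.imwrite(save,im)
    hsv=cv2.cvtColor(im,cv2.COLOR_BGR2HSV)
    bar=((hsv[...,1]<60)&(hsv[...,2]>70)).astype(np.uint8); bar[290:]=0
    k,l,st,_=cv2.connectedComponentsWithStats(bar)
    print("tcp",t.round(1),"F",s['ft_force'].round(1))
    for i in range(1,k):
        if st[i,4]<1000: continue
        e=axisline(np.argwhere(l==i)[:,::-1],20,p); d=M.T[:2,:2]@(e[1]-t[:2])
        print("mean",e[1].round(1),"yaw",round(e[2],2),"w",round(e[4],1),"in tool",d.round(1))
E
python3 -c "
from h import *
near('pics/w4.png')"
```

```text
tcp [607.4 -46.   33.9] F [-0.5 -0.4  5.1]
mean [639.2 -38.9] yaw 20.64 w 28.0 in tool [32.3  4.5]
mean [585.8  80.9] yaw 18.14 w 33.2 in tool [  24.  -126.5]
```

Call:
apply_moves --pt "0 0 0 0 0 -0.08 0" --pt "0 0 0 0 0.22 0 0" --pt "0 0 0 0 0 0.08 0" --pt "0 0 0 0 -0.1 0 0" --pt "0 0 0 0 -0.14 0 0" --pt "0 0 0 0 -0.14 0 0" --pt "0 0 0 0 -0.1 0 0" --pt "0 0 0 0 0 0 0"

```text
time: 7.9
tool_pos: [602.8, -33.7, 33.9]
tcp_rot: [-3.092, -0.557, -0.0]
ft_force: [-0.6, -0.3, 4.9]
finger_gap: 0.3
grasp_force: 2.6
```

Call:
apply_moves --pt "0 0 0 0 0 -0.08 0" --pt "0 0 0 0 0.24 0 0" --pt "0 0 0 0 0 0.08 0" --pt "0 0 0 0 -0.1 0 0" --pt "0 0 0 0 -0.14 0 0" --pt "0 0 0 0 -0.14 0 0" --pt "0 0 0 0 -0.1 0 0" --pt "0 0 0 0 0 0 0"

```text
time: 8.9
tool_pos: [598.7, -22.4, 33.9]
tcp_rot: [-3.092, -0.557, -0.0]
ft_force: [-0.8, 0.1, 5.3]
finger_gap: 0.5
grasp_force: 2.6
```

```bash
python3 -c "
from h import *
near('pics/w5.png')"
```

```text
tcp [598.7 -22.4  33.9] F [-0.8  0.1  5.3]
mean [630.2 -14.7] yaw 20.46 w 27.6 in tool [32.2  3.8]
mean [585.8  80.1] yaw 21.22 w 30.3 in tool [  23.7 -100.6]
```

Call:
apply_moves --pt "0 0 0 0 0 -0.08 0" --pt "0 0 0 0 0.2 0 0" --pt "0 0 0 0 0 0.08 0" --pt "0 0 0 0 -0.1 0 0" --pt "0 0 0 0 -0.1 0 0" --pt "0 0 0 0 -0.1 0 0" --pt "0 0 0 0 -0.1 0 0" --pt "0 0 0 0 0 0 0"

```text
time: 9.95
tool_pos: [595.3, -13.3, 33.9]
tcp_rot: [3.092, 0.557, 0.0]
ft_force: [-2.4, 0.1, 5.4]
finger_gap: 0.1
grasp_force: 2.6
```

Call:
apply_moves --pt "0 0 0 0 0 -0.2 0" --pt "0 0 0 0 0 -0.8 0" --pt "0 0 0 -0.4 0 -1 0" --pt "0 0 0 -0.4 0 -1 0" --pt "0 0 0 0 0 0 0" --pt "0 0 0 0 0 0 0"

```text
time: 10.7
tool_pos: [557.3, -27.5, 183.1]
tcp_rot: [-3.092, -0.556, 0.001]
ft_force: [-0.4, 0.1, -0.7]
finger_gap: -0.2
grasp_force: 0.0
```

```bash
python3 -c "
from h import *
measure('pics/w6.png')"
```

```text
t 10.7 tcp [557.3 -27.5 183.1] yaw 20.37 F [-0.4  0.1 -0.7]
bar rect [595.  -16.3] mean [598.1 -15.1] yaw 20.59 len 124.3 27.3 tool [39.2  2.6]
bar rect [549.5  62.2] mean [553.8  64.5] yaw 22.5 len 124.7 28.3 tool [ 24.  -86.8]
line rect [ 509.  -283.5] mean [ 508.7 -283.7] yaw -61.45 len 120.6 7.7 tool [-134.3  223.1]
  bar [595. -16.] line [ 509. -283.] across 203.18 mean 206.92 dyaw 82.04
  bar [550.  62.] line [ 509. -283.] across 200.77 mean 206.02 dyaw 83.95
```

View pics/w6.png

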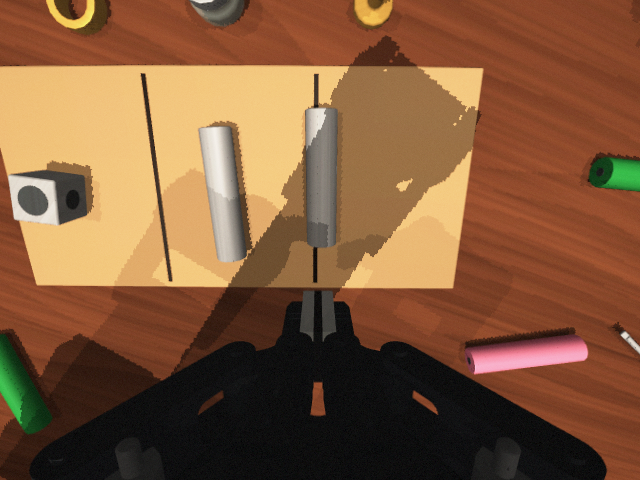

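The outer bar at (321,177) lies almost on its line. Line stubs show at (316,74-105) above it and (315,250-280) below it. I fit those stubs.

```bash
cat >> h.py <<'E'
def stubs(f,boxes,p=None):
    im=cv2.imread(f,0).astype(float); pts=[]
    for (r0,r1,c0,c1) in boxes:
        for r in range(r0,r1):
            v=im[r,c0:c1]; w=np.clip(np.median(v)*.75-v,0,None)
            if w.sum()>20: pts.append([c0+(w*np.arange(c1-c0)).sum()/w.sum(),r])
    q=ray("wrist",pts,6,p)[:,:2].astype(np.float32)
    vx,vy,x,y=cv2.fitLine(q,cv2.DIST_L1,0,.01,.01).ravel(); s=np.sign(vx); n=np.array([-vy,vx])*s
    return np.array([x,y]),np.degrees(np.arctan2(vy*s,vx*s)),n,np.abs((q-[x,y])@n).max(),len(pts)
E
python3 - <<'E'
from h import *
c,y,n,res,k=stubs("pics/w6.png",[(78,102,306,327),(253,278,305,326)]);print(c,y,res,k)
o=measure()
for b in o['bar']: print("signed across",n@(b[0]-c),n@(b[1]-c),"dyaw",b[2]-y)
c2,y2,n2,r2,k2=stubs("pics/w6.png",[(80,275,135,182)]);print("a",c2,y2,r2,k2)
for b in o['bar']: print("signed across a",n2@(b[0]-c2),n2@(b[1]-c2),"dyaw",b[2]-y2)
E
```

```text
[544.05347 -28.51336] 19.926407 0.11085701 49
t 10.75 tcp [556.9 -27.4 182.1] yaw 20.38 F [ 1.  -0.6 -1.6]
bar rect [594.6 -16.3] mean [598.4 -14.9] yaw 20.62 len 123.9 27.3 tool [39.1  2.8]
bar rect [549.3  62.1] mean [553.8  64.4] yaw 22.57 len 124.6 28.3 tool [ 24.1 -86.5]
line rect [ 509.2 -283.4] mean [ 509.  -284.2] yaw -61.31 len 120.3 8.7 tool [-133.9  223.4]
  bar [595. -16.] line [ 509. -283.] across 203.09 mean 207.65 dyaw 81.94
  bar [549.  62.] line [ 509. -283.] across 201.09 mean 206.6 dyaw 83.88
signed across -5.77185829347718 -5.74018 dyaw 0.69817543
signed across 83.41206966899881 84.06856 dyaw 2.6394825
a [525.66327 124.28543] 19.899702 0.20931982 195
signed across a -155.6825125291598 -155.64894 dyaw 0.7248802
signed across a -66.50593712535783 -65.84715 dyaw 2.6661873
```

Outer bar: 5.75 mm and 0.7° still to go. I return to it for one short stroke with a small twist.

Call:
apply_moves --pt "0 0 0 0.4 0.06 1 0" --pt "0 0 0 0.4 0.06 1 0" --pt "0 0 0 0 0 0.8 0" --pt "0 0 0 0 0 0.12 0" --pt "0 0 0 0 0 0.04 0" --pt "0 0 0 0 0 0.04 0" --pt "0 0 0 0 0 0 0"

```text
time: 11.68
tool_pos: [597.6, -19.5, 34.1]
tcp_rot: [3.092, 0.556, 0.001]
ft_force: [-0.6, 0.8, 0.3]
finger_gap: 0.2
grasp_force: 0.0
```

Call:
apply_moves --pt "0 0 0.04 0 -0.04 0 0" --pt "0 0 0.04 0 -0.06 0 0" --pt "0 0 0.05 0 -0.06 0 0" --pt "0 0 0.05 0 -0.05 0 0" --pt "0 0 0 0 -0.02 0 0" --pt "0 0 0 0 0 0 0" --pt "0 0 0 0 0 0 0"

```text
time: 12.55
tool_pos: [593.6, -8.7, 33.9]
tcp_rot: [3.095, 0.536, 0.001]
ft_force: [-1.2, -0.7, 5.4]
finger_gap: -0.2
grasp_force: 2.6
```

Call:
apply_moves --pt "0 0 0 0 0 -0.2 0" --pt "0 0 0 0 0 -0.8 0" --pt "0 0 0 -0.4 -0.1 -1 0" --pt "0 0 0 -0.4 -0.4 -1 0" --pt "0 0 0 0 0 0 0" --pt "0 0 0 0 0 0 0"

```text
time: 13.3
tool_pos: [546.9, 1.6, 183.2]
tcp_rot: [-3.095, -0.536, 0.001]
ft_force: [-0.1, -0.4, -0.5]
finger_gap: 0.2
grasp_force: 0.0
```

```bash
cat >> h.py <<'E'
def rel(save,c0,yaw0):
    "bars against a line through c0 with yaw0, stubs refined in the picture itself"
    o=measure(save); n=np.array([-np.sin(np.radians(yaw0)),np.cos(np.radians(yaw0))]); d=np.array([n[1],-n[0]])
    for b in o['bar']:
        a=n@(b[0]-c0)
        if abs(a)>40: continue
        # stubs beyond both bar ends
        L=[c0+d*(d@(b[0]-c0)+t) for t in(-78,-66,67,82)]
        P=proj("wrist",np.c_[np.array(L),np.full(4,6.)]); bx=[]
        for q in(P[:2],P[2:]):
            bx.append((int(q[:,1].min()),int(q[:,1].max()),int(q[:,0].mean())-11,int(q[:,0].mean())+12))
        c,y,nn,r,k=stubs(save,bx); print(bx,"ACROSS",(nn@(b[0]-c)).round(2),(nn@(b[1]-c)).round(2),"dyaw",round(b[2]-y,2),"line",c,round(y,2),"res",r.round(2),k)
E
python3 - <<'E'
from h import *
rel("pics/w7.png",np.array([544.05,-28.51]),19.93)
E
```

```text
t 13.3 tcp [546.9   1.6 183.2] yaw 19.66 F [-0.1 -0.4 -0.5]
bar rect [592.6 -12.1] mean [596.6 -10.9] yaw 20.39 len 124.6 27.6 tool [38.4 28.2]
bar rect [549.5  62. ] mean [554.7  64.8] yaw 21.95 len 124.5 27.7 tool [ 22.7 -56.1]
line rect [ 508.7 -282.7] mean [ 508.7 -283.2] yaw -61.53 len 121.7 8.8 tool [-131.6  254.8]
  bar [593. -12.] line [ 509. -283.] across 202.68 mean 207.07 dyaw 81.92
  bar [549.  62.] line [ 509. -283.] across 200.1 mean 206.31 dyaw 83.48
[(245, 257, 334, 357), (84, 102, 338, 361)] ACROSS -0.82 -1.09 dyaw 0.48 line [637.7504     5.174874] 19.9 res 0.45 28
```

The axis fit is biased for off-centre views, so I fit the projected bar silhouette instead.

```bash
cat >> h.py <<'E'
from scipy.optimize import least_squares
def fitbars(f,n="wrist"):
    "fit the projected outline of a 28 x 120 bar at height 20 to each bar mask in picture f (taken at the present pose)"
    p=robot.camera_params(n); hsv=cv2.cvtColor(cv2.imread(f),cv2.COLOR_BGR2HSV); res=[]
    m=((hsv[...,1]<60)&(hsv[...,2]>70)).astype(np.uint8)
    k,l,st,_=cv2.connectedComponentsWithStats(cv2.morphologyEx(m,cv2.MORPH_OPEN,np.ones((3,3))))
    a=np.linspace(0,2*np.pi,40)
    for i in range(1,k):
        if st[i,4]<250: continue
        q=np.argwhere(l==i)[:,::-1]; e=axisline(q,20,p) if n=="wrist" else None
        if e is None or not(100<e[3]<135 and 18<e[4]<36): continue
        h=cv2.convexHull(q.astype(np.int32))
        g=np.zeros(hsv.shape[:2],np.uint8); cv2.fillConvexPoly(g,h,1)
        ct=cv2.findContours(g,cv2.RETR_EXTERNAL,cv2.CHAIN_APPROX_NONE)[0][0][:,0].astype(float)
        def r(x):
            c,s=np.cos(x[2]),np.sin(x[2])
            X=np.array([[x[0]+t*c-14*np.cos(b)*s,x[1]+t*s+14*np.cos(b)*c,20+14*np.sin(b)] for t in(-60,60) for b in a])
            H=cv2.convexHull(proj(n,X,p).astype(np.float32))
            return np.array([cv2.pointPolygonTest(H,(float(u),float(v)),True) for u,v in ct])-.5
        o=least_squares(r,[*e[0],np.radians(e[2])],loss="soft_l1",diff_step=1e-4)
        res.append((o.x[:2],np.degrees(o.x[2]),np.sqrt(np.mean(o.fun**2))))
    return res
E
python3 - <<'E'
from h import *
_,M,t=tool()
c=np.array([637.75,5.17]);n=np.array([-np.sin(np.radians(19.9)),np.cos(np.radians(19.9))])
for x,y,e in fitbars("pics/w7.png"): print(x.round(2),round(y,2),"rms px",e.round(2),"across b",(n@(x-c)).round(2),"dyaw",round(y-19.9,2),"tool",M.T[:2,:2]@(x-t[:2]))
E
```

```text
[593.85 -11.63] 20.45 rms px 0.55 across b -0.85 dyaw 0.55 tool [40.03210739 28.28348322]
[550.82  62.9 ] 22.62 rms px 1.05 across b 83.87 dyaw 2.72 tool [ 24.56897512 -56.36976052]
```

Outer bar is now within 0.85 mm and 0.55°; I will trim it later. Middle bar: 66 mm and −2.7° to go. I press it toward its −x end and twist during the strokes to try to bring the yaw in.

Call:
apply_moves --pt "0 0 -0.5 0 0 0 0" --pt "0 0 0 -0.07 -1 0 0" --pt "0 0 0 0 0 1 0" --pt "0 0 0 0 0 1 0" --pt "0 0 0 0 0 0.8 0" --pt "0 0 0 0 0 0.12 0" --pt "0 0 0 0 0 0.08 0" --pt "0 0 0 0 0 0 0"

```text
time: 14.35
tool_pos: [526.8, 46.5, 34.9]
tcp_rot: [3.085, 0.59, 0.004]
ft_force: [-0.6, 0.5, -1.1]
finger_gap: -0.1
grasp_force: 0.0
```

Call:
apply_moves --pt "0 0 0.05 0 -0.1 0 0" --pt "0 0 0.05 0 -0.13 0 0" --pt "0 0 0.05 0 -0.13 0 0" --pt "0 0 0.05 0 -0.08 0 0" --pt "0 0 0 0 0 0 0"

```text
time: 14.98
tool_pos: [517.5, 67.5, 33.6]
tcp_rot: [3.089, 0.57, -0.0]
ft_force: [-0.5, -0.0, 0.7]
finger_gap: 0.2
grasp_force: 0.0
```

```bash
python3 -c "
from h import *
near('pics/w8.png')"
```

```text
tcp [517.5  67.5  33.6] F [-0.5 -0.   0.7]
mean [610.8  -9. ] yaw 21.7 w 31.5 in tool [ 59.9 104.8]
mean [570.7  69.8] yaw 23.12 w 27.2 in tool [50.5 16.8]
mean [485.2 217.1] yaw 6.49 w 20.7 in tool [  23.2 -151.3]
```

The finger had not settled and skimmed over the bar. I lift, go back, press and check the force.

Call:
apply_moves --pt "0 0 0 0 0 -0.1 0" --pt "0 0 0 0 0.44 0 0" --pt "0 0 0 0 0 0 0" --pt "0 0 0 0 0 0.1 0" --pt "0 0 0 0 0 0 0" --pt "0 0 0 0 0 0 0"

```text
time: 15.78
tool_pos: [525.7, 46.9, 33.9]
tcp_rot: [3.089, 0.569, 0.001]
ft_force: [-0.2, -0.5, 4.7]
finger_gap: -0.3
grasp_force: 2.4
```

```bash
python3 -c "
from h import *
near('pics/w9.png')"
```

```text
tcp [525.7  46.9  33.9] F [-0.2 -0.5  4.7]
mean [610.3  -8.5] yaw 21.23 w 30.0 in tool [59.3 81.9]
mean [570.5  70.6] yaw 23.15 w 27.3 in tool [50.4 -6.2]
```

Call:
apply_moves --pt "0 0 0.05 0 -0.08 0 0" --pt "0 0 0.05 0 -0.1 0 0" --pt "0 0 0.05 0 -0.1 0 0" --pt "0 0 0.05 0 -0.1 0 0" --pt "0 0 0 0 -0.06 0 0" --pt "0 0 0 0 0 0 0"

```text
time: 16.58
tool_pos: [517.1, 67.6, 33.7]
tcp_rot: [-3.093, -0.548, 0.002]
ft_force: [-2.7, -0.4, 7.3]
finger_gap: 0.2
grasp_force: 3.6
```

```bash
python3 -c "
from h import *
near('pics/w10.png')"
```

```text
tcp [517.1  67.6  33.7] F [-2.7 -0.4  7.3]
mean [610.1  -9.2] yaw 21.58 w 31.4 in tool [ 60.9 104.1]
mean [566.3  80.5] yaw 23.31 w 27.9 in tool [50.6  4.8]
mean [486.  217.6] yaw 5.73 w 20.3 in tool [  22.3 -151.5]
```

Yaw is unaffected by rolling, so I will correct it separately. I move to the bar's middle, align the tool with it, and keep rolling.

Call:
apply_moves --pt "0 0 0 0 0 -0.1 0" --pt "0 0 -0.6 0.6 0.21 0 0" --pt "0 0 0 0 0 0.06 0" --pt "0 0 0 0 0 0.03 0" --pt "0 0 0 0 -0.1 0 0" --pt "0 0 0 0 -0.14 0 0" --pt "0 0 0 0 -0.14 0 0" --pt "0 0 0 0 -0.1 0 0"

```text
time: 17.62
tool_pos: [539.7, 90.4, 33.9]
tcp_rot: [-3.081, -0.612, 0.001]
ft_force: [0.0, 0.2, 1.5]
finger_gap: 0.1
grasp_force: 0.6
```

```bash
python3 -c "
from h import *
near('pics/w11.png')"
```

```text
tcp [539.7  90.4  33.9] F [0.  0.2 1.5]
mean [621.1  -6.3] yaw 19.06 w 32.7 in tool [ 38.3 120.5]
mean [572.5  96.3] yaw 24.12 w 27.9 in tool [32.6  7. ]
mean [492.7 228.7] yaw -71.04 w 16.2 in tool [   9.5 -145.8]
```

Call:
apply_moves --pt "0 0 0 0 0 -0.1 0" --pt "0 0 0 0 0.26 0 0" --pt "0 0 0 0 0 0.07 0" --pt "0 0 0 0 0 0.035 0" --pt "0 0 0 0 -0.1 0 0" --pt "0 0 0 0 -0.12 0 0" --pt "0 0 0 0 -0.12 0 0" --pt "0 0 0 0 -0.1 0 0"

```text
time: 18.68
tool_pos: [536.6, 98.6, 33.9]
tcp_rot: [3.081, 0.613, -0.001]
ft_force: [-2.9, -1.2, 5.4]
finger_gap: -0.1
grasp_force: 2.6
```

Call:
apply_moves --pt "0 0 0 0 0 -0.1 0" --pt "0 0 0 0 0.23 0 0" --pt "0 0 0 0 0 0.07 0" --pt "0 0 0 0 0 0.03 0" --pt "0 0 0 0 -0.1 0 0" --pt "0 0 0 0 -0.12 0 0" --pt "0 0 0 0 -0.12 0 0" --pt "0 0 0 0 -0.1 0 0"

```text
time: 19.68
tool_pos: [532.5, 108.4, 33.9]
tcp_rot: [3.081, 0.613, -0.001]
ft_force: [-2.5, -1.8, 5.3]
finger_gap: -0.3
grasp_force: 2.4
```

```bash
python3 -c "
from h import *
near('pics/w12.png')"
```

```text
tcp [532.5 108.4  33.9] F [-2.5 -1.8  5.3]
mean [619.6  -4.5] yaw 23.47 w 33.7 in tool [ 37.2 137.6]
mean [563.  118.5] yaw 23.03 w 27.0 in tool [32.   2.3]
mean [493.7 229.2] yaw -72.09 w 16.6 in tool [  10.3 -126.5]
```

Call:
apply_moves --pt "0 0 0 0 0 -0.1 0" --pt "0 0 0 0 0.16 0 0" --pt "0 0 0 0 0 0.07 0" --pt "0 0 0 0 0 0.03 0" --pt "0 0 0 0 -0.1 0 0" --pt "0 0 0 0 -0.12 0 0" --pt "0 0 0 0 -0.12 0 0" --pt "0 0 0 0 -0.1 0 0"

```text
time: 20.72
tool_pos: [527.2, 121.2, 33.9]
tcp_rot: [3.081, 0.612, -0.001]
ft_force: [-3.1, -1.6, 5.9]
finger_gap: -0.0
grasp_force: 2.6
```

Call:
apply_moves --pt "0 0 0 0 0 -0.2 0" --pt "0 0 0 0 0 -0.8 0" --pt "0 0 0.7 -0.4 0 -1 0" --pt "0 0 0 -0.4 0 -1 0" --pt "0 0 0 0 0 0 0" --pt "0 0 0 0 0 0 0"

```text
time: 21.48
tool_pos: [490.0, 106.4, 183.6]
tcp_rot: [-3.095, -0.536, -0.0]
ft_force: [-0.4, 0.8, -0.7]
finger_gap: -0.2
grasp_force: 0.0
```

```bash
cat >> h.py <<'E'
LA=(np.array([525.66,124.29]),19.9); LB=(np.array([637.75,5.17]),19.9)
def report(f):
    cv2.imwrite(f,robot.capture("wrist")[:,:,::-1]); s,M,t=tool()
    print("t",round(s['time'],2),"tcp",t.round(1),"yaw",np.degrees(np.arctan2(M[1,0],M[0,0])).round(2))
    for x,y,e in fitbars(f):
        for nm,(c,a) in(("A",LA),("B",LB)):
            n=np.array([-np.sin(np.radians(a)),np.cos(np.radians(a))])
            if abs(n@(x-c))>40: continue
            d=np.array([n[1],-n[0]]); L=[c+d*(d@(x-c)+k) for k in(-80,-68,69,84)]
            P=proj("wrist",np.c_[np.array(L),np.full(4,6.)]); bx=[(int(q[:,1].min()),int(q[:,1].max()),int(q[:,0].mean())-11,int(q[:,0].mean())+12) for q in(P[:2],P[2:])]
            lc,ly,ln,r,k=stubs(f,bx)
            print(nm,"bar",x.round(1),round(y,2),"rms",e.round(2),"tool",(M.T[:2,:2]@(x-t[:2])).round(1),"ACROSS known",(n@(x-c)).round(2),"stubs",(ln@(x-lc)).round(2),"dyaw",round(y-a,2),round(y-ly,2),"res",r.round(2),k)
E
python3 -c "
from h import *
report('pics/w13.png')"
```

```text
t 21.52 tcp [489.6 106.5 182.7] yaw 19.66
B bar [593.4 -11.4] 20.38 rms 0.66 tool [ 58.1 145.9] ACROSS known -0.52 stubs -0.57 dyaw 0.48 0.39 res 0.12 30
A bar [527.2 117.7] 23.33 rms 0.45 tool [39.2  2. ] ACROSS known -6.69 stubs -6.52 dyaw 3.43 3.4 res 0.53 29
```

View pics/w13.png

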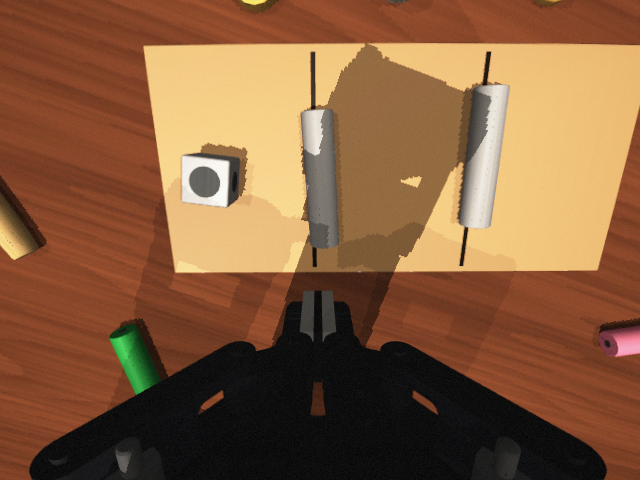

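The middle bar (320,178) is 6.6 mm short of its line with yaw +3.4°. The outer bar (484,155) is on its line. To trim the yaw I will nudge the middle bar's near end face off-axis, on its line side, with the shut fingertips. I watch the force so it turns only a few degrees.

Call:
apply_moves --pt "0 0 0 -0.75 -0.19 0.4 0" --pt "0 0 0 0 0 1 0" --pt "0 0 0 0 0 1 0" --pt "0 0 0 0 0 0.8 0" --pt "0 0 0 0 0 0.18 0" --pt "0 0 0 0 0 0 0" --pt "0 0 0 0.06 0 0 0" --pt "0 0 0 0 0 0 0"

```text
time: 22.52
tool_pos: [456.0, 103.8, 16.3]
tcp_rot: [3.095, 0.537, 0.005]
ft_force: [-0.1, 0.5, -0.0]
finger_gap: 0.5
grasp_force: 0.0
```

Call:
apply_moves --pt "0 0 0 0.02 0 0 0" --pt "0 0 0 0.02 0 0 0" --pt "0 0 0 0 0 0 0"

```text
time: 22.9
tool_pos: [456.2, 104.4, 14.8]
tcp_rot: [-3.095, -0.536, 0.001]
ft_force: [-2.3, -0.4, 0.9]
finger_gap: 0.0
grasp_force: 0.8
```

```bash
python3 -c "
from h import *
near('pics/w14.png')"
```

```text
tcp [456.2 104.4  14.8] F [-2.3 -0.4  0.9]
mean [530.7 118.8] yaw 23.48 w 28.1 in tool [75.  11.5]
mean [491.6 226.5] yaw -33.09 w 48.5 in tool [  74.4 -103. ]
```

View pics/w14.png

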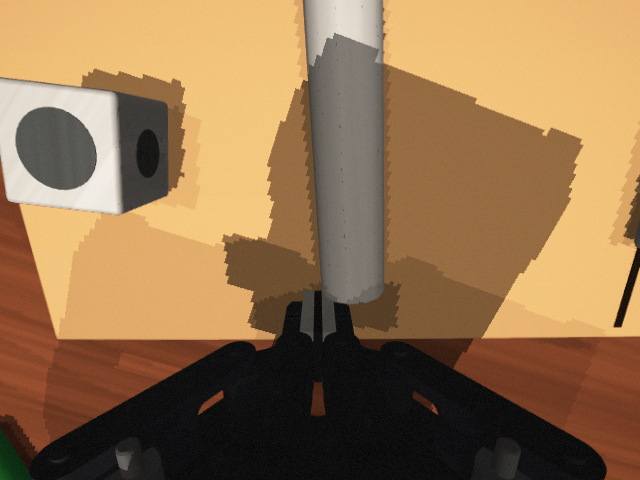

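The tip touches the left edge of the bar's near end at (330,297), at 2.3 N. I continue in 1 mm steps.

Call:
apply_moves --pt "0 0 0 0.02 0 0 0" --pt "0 0 0 0.02 0 0 0" --pt "0 0 0 0 0 0 0"

```text
time: 23.32
tool_pos: [458.4, 105.1, 14.8]
tcp_rot: [3.095, 0.536, -0.0]
ft_force: [-1.2, 0.1, -0.3]
finger_gap: -0.3
grasp_force: 0.9
```

```bash
python3 -c "
from h import *
near('pics/w15.png')"
```

```text
tcp [458.4 105.1  14.8] F [-1.2  0.1 -0.3]
mean [532.9 119.3] yaw 23.28 w 27.9 in tool [75.  11.7]
mean [491.2 226.5] yaw -38.11 w 48.5 in tool [  71.7 -103.3]
```

Call:
apply_moves --pt "0 0 0 0.02 0 0 0" --pt "0 0 0 0.02 0 0 0" --pt "0 0 0 0.02 0 0 0" --pt "0 0 0 0.02 0 0 0" --pt "0 0 0 0 0 0 0"

```text
time: 24.0
tool_pos: [462.3, 106.5, 14.9]
tcp_rot: [3.095, 0.536, 0.001]
ft_force: [-1.3, -0.5, 0.7]
finger_gap: -0.2
grasp_force: 0.8
```

```bash
python3 -c "
from h import *
near('pics/w16.png')"
```

```text
tcp [462.3 106.5  14.9] F [-1.3 -0.5  0.7]
mean [537.1 120. ] yaw 22.64 w 28.0 in tool [75.  12.4]
mean [490.5 226.5] yaw -53.46 w 48.6 in tool [  67.  -103.6]
```

It yaws slowly, about 0.15° per mm. I keep pushing; the bar's along-line centre was 10 mm off on this side, so there is room.

Call:
apply_moves --pt "0 0 0 0.03 0 0 0" --pt "0 0 0 0.03 0 0 0" --pt "0 0 0 0.03 0 0 0" --pt "0 0 0 0.03 0 0 0" --pt "0 0 0 0.03 0 0 0" --pt "0 0 0 0.03 0 0 0" --pt "0 0 0 0 0 0 0"

```text
time: 24.92
tool_pos: [470.9, 109.5, 14.9]
tcp_rot: [3.095, 0.536, 0.001]
ft_force: [-1.4, -0.9, -0.2]
finger_gap: 0.1
grasp_force: 0.6
```

Call:
apply_moves --pt "0 0 0 -0.3 0 0 0" --pt "0 0 0 0 0 -0.6 0" --pt "0 0 0 0 0 -1 0" --pt "0 0 0 0 0 -1 0" --pt "0 0 0 0.2 0 -0.8 0" --pt "0 0 0 0.8 0.2 0 0" --pt "0 0 0 0 0 0 0" --pt "0 0 0 0 0 0 0"

```text
time: 25.92
tool_pos: [505.8, 111.7, 184.1]
tcp_rot: [-3.095, -0.536, 0.002]
ft_force: [0.1, -0.7, 1.3]
finger_gap: -0.1
grasp_force: 0.0
```

```bash
python3 -c "
from h import *
report('pics/w17.png')"
```

```text
t 25.98 tcp [505.6 111.7 184.1] yaw 19.66
B bar [594.4 -12. ] 20.06 rms 0.99 tool [ 42.  146.3] ACROSS known -1.39 stubs -0.83 dyaw 0.16 0.07 res 1.42 30
A bar [542.7 121.1] 21.02 rms 0.49 tool [38.   3.6] ACROSS known -8.83 stubs -8.46 dyaw 1.12 1.11 res 0.21 30
```

Middle bar yaw is now 1.1° and it lies centred along its line; 8.6 mm of roll is left. I do the final stroke of 17 mm of finger travel.

Call:
apply_moves --pt "0 0 -0.25 0.76 0.16 0 0" --pt "0 0 0 0 0 1 0" --pt "0 0 0 0 0 1 0" --pt "0 0 0 0 0 0.8 0" --pt "0 0 0 0 0 0.14 0" --pt "0 0 0 0 0 0.05 0" --pt "0 0 0 0 0 0.02 0" --pt "0 0 0 0 0 0 0"

```text
time: 26.98
tool_pos: [546.5, 117.1, 35.9]
tcp_rot: [3.09, 0.563, 0.004]
ft_force: [0.5, 0.2, 0.1]
finger_gap: 0.2
grasp_force: 0.0
```

Call:
apply_moves --pt "0 0 0 0 0 0 0"

```text
time: 27.1
tool_pos: [546.0, 117.1, 35.3]
tcp_rot: [3.09, 0.563, 0.003]
ft_force: [-0.1, -0.5, 0.6]
finger_gap: 0.0
grasp_force: 0.0
```

```bash
python3 -c "
from h import *
near('pics/w18.png')"
```

```text
tcp [546.  117.1  35.3] F [-0.1 -0.5  0.6]
mean [685.7 111.4] yaw -67.69 w 7.2 in tool [128.7  54.6]
mean [624.5  -3.1] yaw 23.11 w 33.9 in tool [ 31.  140.2]
mean [573.6 132.9] yaw 20.19 w 27.3 in tool [31.4 -5.1]
```

Call:
apply_moves --pt "0 0 0 0 0 0 0" --pt "0 0 0 0 0 0.02 0" --pt "0 0 0 0 0 0 0"

```text
time: 27.52
tool_pos: [545.7, 117.0, 33.9]
tcp_rot: [3.09, 0.563, 0.0]
ft_force: [-2.3, -1.3, 5.4]
finger_gap: 0.1
grasp_force: 2.5
```

Call:
apply_moves --pt "0 0 0 0 -0.06 0 0" --pt "0 0 0 0 -0.09 0 0" --pt "0 0 0 0 -0.09 0 0" --pt "0 0 0 0 -0.07 0 0" --pt "0 0 0 0 -0.03 0 0" --pt "0 0 0 0 0 0 0" --pt "0 0 0 0 0 0 0"

```text
time: 28.4
tool_pos: [539.5, 133.0, 33.9]
tcp_rot: [3.09, 0.564, -0.0]
ft_force: [-1.5, -0.6, 6.3]
finger_gap: -0.0
grasp_force: 3.1
```

Call:
apply_moves --pt "0 0 0 0 0 -0.2 0" --pt "0 0 0 0 0 -0.8 0" --pt "0 0 0 -0.4 0 -1 0" --pt "0 0 0 -0.4 0 -1 0" --pt "0 0 0 0 0 0 0" --pt "0 0 0 0 0 0 0"

```text
time: 29.15
tool_pos: [501.6, 118.9, 183.1]
tcp_rot: [-3.091, -0.563, 0.0]
ft_force: [0.2, 0.7, -0.1]
finger_gap: -0.0
grasp_force: 0.0
```

```bash
python3 -c "
from h import *
report('pics/w19.png')"
```

```text
t 29.2 tcp [501.3 118.9 182.2] yaw 20.66
A bar [539.4 128.8] 21.2 rms 0.49 tool [39.2  4.1] ACROSS known -0.4 stubs -0.1 dyaw 1.3 1.19 res 1.73 29
B bar [593.6 -11.5] 20.38 rms 0.86 tool [ 40.4 154.6] ACROSS known -0.7 stubs -0.74 dyaw 0.48 0.4 res 0.4 29
```

Both bars lie within 1 mm and 1.3° of their lines. I check numerically that nothing else moved, then hand in.

Run:
```python
from h import *
a=cv2.imread("pics/top0.png");b=robot.capture("top")[:,:,::-1].copy()
def comps(im):
    hsv=cv2.cvtColor(im,cv2.COLOR_BGR2HSV);g=((hsv[...,1]<50)&(hsv[...,2]>90)).astype(np.uint8);g[:155]=0;g[295:]=0;g[:,:205]=0;g[:,395:]=0
    k,l,st,c=cv2.connectedComponentsWithStats(g);return [(c[i].round(1).tolist(),int(st[i,4])) for i in range(1,k) if st[i,4]>40]
print(comps(a));print(comps(b))
s=robot.get_state();print(s['ft_force'].round(1),s['tool_pos'].round(1),s['time'])
print(robot.sign_off())
```

```text
[([279.1, 169.0], 208), ([352.2, 200.6], 405), ([297.1, 225.7], 415), ([240.6, 244.1], 251)]
[([279.1, 169.1], 215), ([324.9, 210.2], 420), ([249.2, 241.8], 6034)]
[ 0.4  0.2 -0.2] [501.1 118.9 181.7] 29.25
the job is handed in; nothing more can be done
None
```

I handed the job in at 29 s, with one bar lying on each line: about 0.3 mm and 1.2° off on line_a, about 0.8 mm and 0.5° off on line_b. Line_a's bar also took an end nudge, not a top push, to straighten it. I never touched the block, but the last check before hand-in couldn't confirm it was unmoved because the arm hid it.

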